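Feed the compaction mould to its index with the valve lever

TASK

Move the steel mould's carriage along its yellow feed track until the carriage's red pointer stands in line with the green index (not the white one). First turn the black clamp handle on the front of the track until it is fully loose (nobody marked which way its thread runs, so try gently both ways and feel), then push the red-knobbed valve lever sideways, towards the side the green index is on, and hold it there until the pointer has arrived; then let go so that the lever springs back to its centre. Move the carriage with the lever alone: do not touch it or the mould, and leave everything else on the table where it is.

Things in the scene. Friction and masses are not known exactly. Their poses are not given: they have to be found in the camera images.
- lock_grip (a point): Centre of the black clamp handle, a bar 100 mm long (its own y at joint 0), 20 mm wide (x), 26 mm deep (z). z is its screw's axis, leaning 30 degrees from vertical to the track's right (its -y, seen from the robot), pointing up out. Axes turn with the bar. Under the bar is a 34 mm gap to a grey block, with the 24 mm thick screw in it. Turning takes about 0.3 N m; at its stops it does not yield.
- lock_bar (a joint): Turn of the clamp handle in rad from tight (0) to fully loose against its stop (1.2, about a fifth of a turn), whichever way that is. Until it is loose the carriage is held by a pin inside the track.
- lever_knob (a point): Centre of the red ball knob (40 mm diameter) on the valve lever, a steel rod 14 mm thick, 120 mm from its pivot to the knob's centre; upright, the knob's centre is 190 mm above the table. Axes turn with the lever: x points to the back of the valve and is the swing axis, z runs up the lever.
- guard_edge (a point): Middle of the front lower edge of the valve's guard roof (clear pane with a yellow rim), 282 mm above the table, 5 mm in front of the upright knob's centre. The roof runs 90 mm back from here and 75 mm to each side, so the knob must be reached tilted, from the front. Axes as the valve: x to its back, y to its left. Its posts stand 79 mm behind this edge, 68 mm to each side.
- valve_lever (a joint): Lean of the lever in rad: 0 centred, positive to the valve's left (+y at zero yaw), stops at -0.5 and 0.5. A spring recentres it; about 11 N at the knob at 0.45 rad. Positive drives the carriage to the track's +y, negative to -y, roughly 8 to 30 mm/s at 0.45 rad (it depends on the load), less with less lean, none below about 0.1. With the lever let go the carriage stays.
- carriage: Sliding steel plate 108 x 120 x 14 mm that carries the mould; origin under its centre, 54 mm above the table; slides along its own y (the track's length, roughly the robot's left-right), at most 105 mm either way from mid-track, where it starts.
- carriage_pointer (a point): A point high on the red upright pointer (8 mm wide, its top 139 mm above the table) on the back edge of the carriage; the point is 124 mm above the table.
- mould: Steel compaction mould, open cylinder 100 mm in diameter and 120 mm high, standing loose on the carriage; origin at the centre of its underside.
- index_green: Green upright index plate, 16 mm wide, 157 mm high above the table, fixed on the ledge behind the track 45 to 85 mm to one or the other side of mid-track; origin under its foot, 30 mm above the table; y along the track.
- index_white: The white index plate, same size, on the other side; not the goal.
- sieves: Stack of brass sieves with a steel cover, 138 mm in diameter, 150 mm high; origin under its centre. A bystander.
- tin: Aluminium moisture tin, 84 mm in diameter, 50 mm high. A bystander.
- jar: Jar, 72 mm in diameter, 100 mm high. A bystander.
- hammer: Hammer lying on the table. A bystander.
- scraper: Scraper lying on the table. A bystander.
- tamper: Hand tamper, 50 mm in diameter, 180 mm high, standing. A bystander.

How it is judged:
On the way, in this order (a step that is already met when the one before it is completed fails the run):
1. the clamp handle is turned fully loose (beyond 1.0 rad) (value of joint lock_bar above 1 rad), for 0.1 s.
2. the valve lever is held over to one side (beyond 0.25 rad for half a second) ((value of joint valve_lever above 0.25 rad or value of joint valve_lever below -0.25 rad)), for 0.5 s.
At the end, for the whole second after the job is handed in: The carriage's pointer is within 8 mm (the index's half width) of the green index along the track and at rest; the lever is back within 0.1 rad of centre; the clamp handle is loose (over 0.9 rad); the mould stands upright within 15 mm of the carriage's centre (y of carriage_pointer in the frame of index_green between -0.008 and 0.008 m and value of joint valve_lever between -0.1 and 0.1 rad and value of joint lock_bar above 0.9 rad and linear speed of carriage below 0.003 m/s and horizontal distance between mould and carriage below 0.015 m and angle between mould's own z axis and vertical below 0.05 rad); the robot touches nothing.
It fails at once if the robot touches the carriage or the mould (contact force between any of the fingers, the arm and carriage above 1 N or contact force between any of the fingers, the arm and mould above 1 N).
It fails at once if a bystander is moved by more than 20 mm (distance of any of sieves, tin, jar, hammer, scraper, tamper from where it was at the start of the episode above 0.02 m).
It also fails if it takes over 64 s, if anything falls off the work surface, if the arm or the gripper's body presses on something with over 40 N, if the wrist force passes 120 N, or if a joint passes its speed limit or range.

ROBOT

A 7-joint arm with a two-finger parallel gripper is mounted at the origin on the work surface. World frame = base frame: x ahead of the robot, y to its left, z up, the work surface at z = 0. Lengths are in m, angles in rad, forces in N, time in s.
With the tool pointing down it reaches from about 0.4 to 0.875 m from the base axis. Payload 19.3 kg.
Tool frame: the origin (TCP) lies at the very end of the fingers, on their centre line; the grasp point (between the pads) lies 19 mm behind it; z points along the fingers, y is the line along which they close (so a half turn about z gives the same grasp; the last joint's range is limited). The gripper opens to 85 mm and grips with 20 to 120 N. Pads are 22 mm wide; open, the fingers measure 114 mm over their backs; the gripper's body (76 mm by 85 mm) begins 54 mm behind the grasp point. The pads swing forward as they close: fully open they stand 13 mm farther back than shut.
Start: joints at [1.226, 0.521, -0.036, 1.599, 0.021, 1.021, -0.113], TCP at [0.17, -0.602, 0.231] pointing down, gripper open.
Joint ranges: [-2.91, 2.91], [-0.3, 2.13], [-1.5, 1.42], [0.17, 2.43], [-1.26, 4.41], [0.16, 1.93], [-2.52, 2.52]. Speed limits (rad/s): [1.89, 1.89, 2.39, 2.39, 3.01, 3.01, 3.01].

INTERFACE

Orientations are given as [roll, pitch, yaw] about the fixed x, y, z axes, in that order (R = Rz(yaw) Ry(pitch) Rx(roll)).
In Python, from workcell import bot gives the robot as it stands.
- The arm moves only by the tool jog_arm, never from a script. Its argument "motion" is a list of rows, each a list of 5 numbers: the shift along the tool's x, y, z scaled (see below), then the turn about the tool's z scaled (see below), then the opening, from 0 (shut) to 1 (fully open). A call has 1 to 12 rows; each row shifts and turns the commanded pose from where the row before left it, along the tool's axes as they then stand; what a row does not reach is not made up. The controller multiplies each number of a shift by 30 mm and each number of a turn by 0.08 rad. A row lasts 1/10 s, in which the tool goes at most 50 mm and 8.59 degrees, less where a joint would pass 70% of its speed; a pose out of reach is approached as far as the arm can. A call with a number of a shift or a turn outside -1 to 1 is refused whole. A call with a gripper value outside its range is refused whole. The fingers move at their own pace and stop on an object; "newtons" is the grip in N (left out, the last holds). Time passes only in rows, so rows that do not move let the fingers close. It gives the time, the measured TCP pose, the force, the opening and the grip force at its end, in the units of the state.
- bot.observe(): the state, without advancing time (a new reading comes with each control period).
- bot.grab_frame(name): name is "side" or "top"; returns a dict with "pixels" (384x512x3 uint8, red, green, blue), "fovy" (degrees; the focal length in pixels is half the picture's height over the tangent of half this angle, whatever the lens; pixels are square), "cx", "cy" (the principal point, pixels), "k1" (the pictures are not rectified: a ray, as slopes to the right and down, at radius r is drawn at 1 + k1 r^2 times it, then the intrinsics apply), "rvec" (rotation vector, rad) and "tvec" (3), from world to camera coordinates, as OpenCV has them. Camera axes: x right, y down, z forward; pixel columns grow to the right and rows downward; lengths in m; the calibration is good to about 2 mm. A picture is of the moment at which its call begins. There is no depth.
- bot.job_done(): hands the job in; it is judged then, once.
The state is a dict: "clock": time; "qpos": joint angles; "qd": joint speeds; "joint_efforts": joint torques, N m; "position": TCP position; "tool_rot": TCP orientation; "force": force on the tool from outside, world axes, zero at the start; "moment": the same for the moment, N m; "grip_width": finger opening in m; "finger_force": force on a finger pad.
Only numpy, scipy, OpenCV 4.12 (cv2) and the standard library are available. Lean on these libraries where they do the work, as an engineer would, in place of code of your own. Each camera call takes 0.05 s, during which the arm holds its last target. There are 200 camera calls.

## Working session

There is one attempt and no reset: what is moved stays moved. The work goes in short steps, Python scripts to look and compute and a tool call to move; the robot and the scene stay as the last step left them, time stands still between calls to the robot, and variables do not carry over. Pictures are saved under pics/ and viewed, at most 10 in all, crops included, and the job is handed in when it is done.

Besides the shell and the picture viewer there is one more tool, called after "Emit:" by a JSON object that holds its "name" and its "arguments". jog_arm: Moves the arm, as the interface text tells. Shifts and turns lie within -1 to 1; 1 stands for 30 mm of shift or 0.08 rad of turn. Its arguments: {"type":"object","properties":{"motion":{"type":"array","items":{"type":"array","items":{"type":"number"}}},"newtons":{"type":"number"}},"required":["motion"]}

```bash
mkdir -p pics; ls
cat > h.py <<'E'
import numpy as np,cv2
from workcell import bot
from scipy.spatial.transform import Rotation as R
def cam(n,save=None):
    f=bot.grab_frame(n)
    if save: cv2.imwrite('pics/'+save+'.png',f['pixels'][:,:,::-1])
    return f
def K(f):
    h,w=f['pixels'].shape[:2]; F=h/2/np.tan(np.radians(f['fovy'])/2)
    return np.array([[F,0,f['cx']],[0,F,f['cy']],[0,0,1.]]),np.array([f['k1'],0,0,0,0.])
def ray(f,px):
    k,d=K(f); u=cv2.undistortPoints(np.array([[px]],float),k,d)[0,0]
    M=cv2.Rodrigues(np.array(f['rvec'],float))[0]; t=np.array(f['tvec'],float).ravel()
    return -M.T@t, M.T@np.array([u[0],u[1],1.])
def atz(f,px,z):
    o,d=ray(f,px); return o+d*(z-o[2])/d[2]
def tri(f,p,g,q):
    o,d=ray(f,p);a,b=ray(g,q); s=np.linalg.lstsq(np.c_[d,-b],a-o,rcond=None)[0]
    P,Q=o+d*s[0],a+b*s[1]; return (P+Q)/2,np.linalg.norm(P-Q)
def proj(f,X):
    k,d=K(f); return cv2.projectPoints(np.array(X,float).reshape(-1,1,3),np.array(f['rvec'],float),np.array(f['tvec'],float),k,d)[0][:,0]
E
python3 - <<'E'
from h import *
import pickle
for n in('side','top'):
    f=cam(n); pickle.dump(f,open(n+'.pkl','wb')); im=cv2.resize(f['pixels'][:,:,::-1],(800,600),interpolation=cv2.INTER_CUBIC)
    cv2.imwrite(f'pics/{n}0.png',im); print(n,ray(f,(256,192)),f['fovy'],f['k1'])
print(bot.observe())
E
```

```text
pics
side (array([ 0.50537478, -0.98455383,  0.82047089]), array([ 0.04584656,  0.84112205, -0.53903739])) 51.1467098656144 -0.07967267458505922
top (array([ 0.3948309 , -0.01389554,  1.21320698]), array([ 0.168893  , -0.005429  , -0.98567531])) 53.46046864125945 -0.0655898919130478
{'clock': 0.1, 'qpos': array([ 1.22580425,  0.521959  , -0.03630465,  1.59995481,  0.02121811,
        1.02111809, -0.11279834]), 'qd': array([ 1.62820630e-04, -2.24125111e-03, -2.80948854e-04,  2.85358393e-04,
        1.46083107e-03, -2.57684991e-05, -8.66356053e-04]), 'joint_efforts': array([ 4.60751777e-03, -9.28488708e+01,  1.98384583e+00, -3.70535874e+01,
        1.80484360e-02,  5.40479130e-03,  7.25476229e-05]), 'position': array([ 0.16945579, -0.60126555,  0.23077933]), 'tool_rot': array([-3.14054358e+00,  1.01431999e-04,  2.74772586e-01]), 'force': array([ 0.37691023, -0.06326298, -0.97308873]), 'moment': array([-0.0238625 , -0.00264305, -0.00314946]), 'finger_force': 0.0, 'grip_width': 0.08538676923283711}
```

View pics/side0.png

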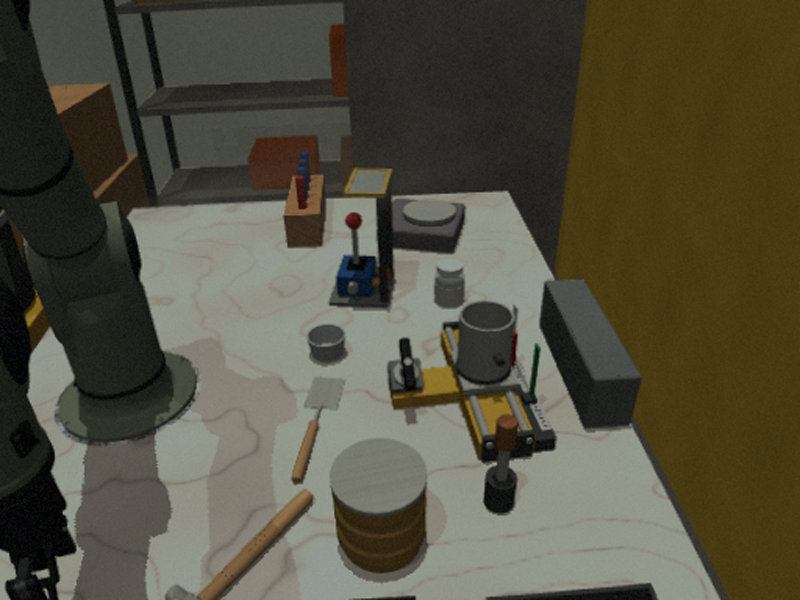

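View pics/top0.png

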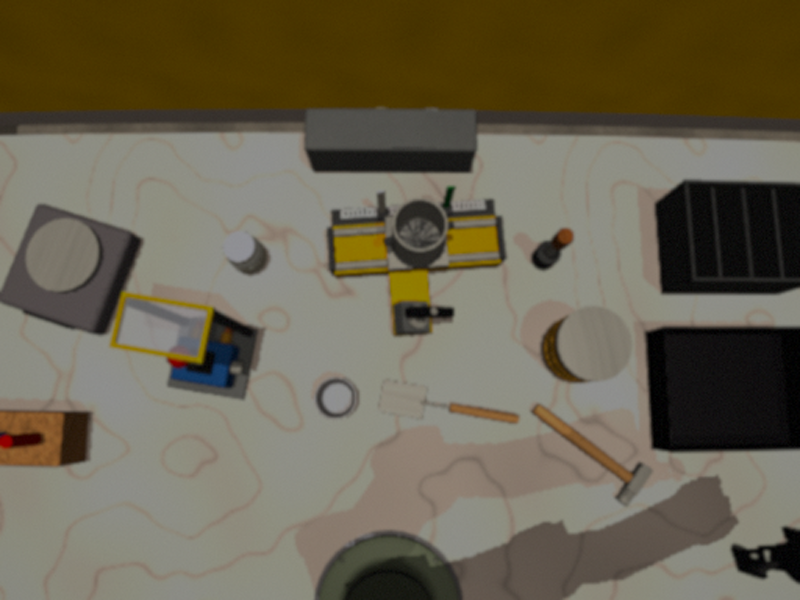

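The side view shows the knob at (353,220), clamp bar (405,365), green index (535,370) on the near side (−y), with the mould and red pointer at (513,348). The top view shows the clamp bar at (430,312), green index (449,195) to the right (−y), and the guard roof at (163,328) over the knob (178,360). Next I'll take zoomed crops to measure.

Run:
```python
import pickle,cv2,numpy as np
s=pickle.load(open('side.pkl','rb'))['pixels'];t=pickle.load(open('top.pkl','rb'))['pixels']
def c(im,x,y,w=100,h=75):
    o=cv2.resize(im[y:y+h,x:x+w,::-1],(w*4,h*4),interpolation=cv2.INTER_CUBIC); o=np.clip(o*1.6,0,255).astype(np.uint8)
    for i in range(0,w,10): cv2.line(o,(i*4,0),(i*4,6 if i%50 else 14),(0,0,255),1)
    for i in range(0,h,10): cv2.line(o,(0,i*4),(6,i*4),(0,0,255),1)
    cv2.putText(o,f'{x},{y}',(20,30),0,.5,(0,0,255),1); return o
cv2.imwrite('pics/m1.png',np.vstack([np.hstack([c(s,200,100),c(s,245,190)]),np.hstack([c(t,65,180),c(t,225,145)])]))
```

```text
(no output)
```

View pics/m1.png

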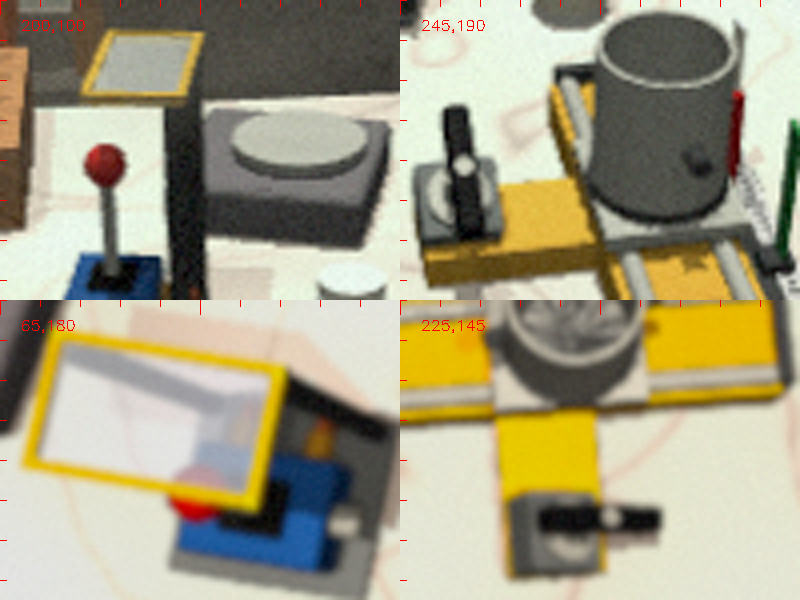

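Run:
```python
from h import *; import pickle
s=pickle.load(open('side.pkl','rb'));t=pickle.load(open('top.pkl','rb'))
np.set_printoptions(precision=4,suppress=True)
for n,a,b in [('knob',(226,141.2),(113.8,228.8)),('roofN',(220.7,124),(128.6,231.5)),('roofF',(226.3,108.2),(71.3,221)),('hi',(259.2,218),(261,199.5)),('lo',(261.5,247.5),(289.5,199.5)),('bolt',(261,231.5),(278,199.3))]:
    print(n,*tri(s,a,t,b))
print('knob z.19',atz(s,(226,141.2),.19),atz(t,(113.8,228.8),.19))
print('mouldtop front',atz(t,(225+570/4,145+62/4),.188),'carr corners',atz(t,(225+492/4,145+110/4),.068),atz(t,(225+645/4,145+100/4),.068))
print('track front corner',atz(t,(225+785/4,145+98/4),.05),'neck',[atz(t,(225+x/4,145+y/4),.05) for x,y in((500,110+0),(600,105),(508,578-300),(604,572-300))])
print('green foot',atz(s,(245+385/4,190+245/4),.03),'green top',atz(s,(245+395/4,190+122/4),.157),'pointer top',atz(s,(245+338/4,190+92/4),.139))
```

```text
knob [0.4699 0.3658 0.1837] 0.004107307535774512
roofN [0.4569 0.2919 0.2838] 0.004899994769545194
roofF [0.4788 0.4358 0.2855] 3.586175293889751e-05
hi [ 0.5626 -0.0344  0.1199] 0.004877272984738353
lo [ 0.5657 -0.121   0.081 ] 0.001723684683269588
bolt [ 0.5646 -0.0845  0.1089] 0.00374183590973537
knob z.19 [0.4722 0.3531 0.19  ] [0.4674 0.3633 0.19  ]
mouldtop front [ 0.6616 -0.3305  0.188 ] carr corners [ 0.654  -0.3046  0.068 ] [ 0.663  -0.4255  0.068 ]
track front corner [ 0.67  -0.546  0.05 ] neck [array([ 0.6581, -0.3155,  0.05  ]), array([ 0.6628, -0.3956,  0.05  ]), array([ 0.5254, -0.3171,  0.05  ]), array([ 0.5303, -0.3926,  0.05  ])]
green foot [ 0.803  -0.0991  0.03  ] green top [ 0.7927 -0.1164  0.157 ] pointer top [ 0.7684 -0.0535  0.139 ]
```

Emit:
{"name": "jog_arm", "arguments": {"motion": [[0,0,-1,0,0.8],[0.95,-0.72,0,0,0.8],[0.95,-0.72,0,0,0.8],[0.95,-0.72,0,0,0.8],[0.95,-0.72,0,0,0.8],[0.95,-0.72,0,0,0.8],[0.95,-0.72,0,0,0.8],[0.95,-0.72,0,0,0.8],[0.95,-0.72,0,-0.5,0.8],[0.95,-0.72,0,0,0.8]]}}

```text
clock: 1.1
position: [0.3632, -0.3427, 0.2612]
tool_rot: [-3.141, 0.0, 0.316]
force: [0.6, -0.7, -0.7]
grip_width: 0.0677
finger_force: 0.0
```

Run:
```python
from h import *; import pickle
np.set_printoptions(precision=4,suppress=True)
t=pickle.load(open('top.pkl','rb'))
A=lambda x,y,z:atz(t,(225+(x-400)/4,145+(y-300)/4),z)
print('mould front',A(570,362,.188)); print('carr corners',A(492,410,.068),A(648,400,.068)); print('neck front',A(508,578,.05),A(604,572,.05)); print('track corner',A(785,398,.05))
s=bot.observe();print(s['position'],s['tool_rot'],s['qpos'],s['force'],s['clock'])
```

```text
mould front [ 0.6592 -0.051   0.188 ]
carr corners [0.6517 0.0047 0.068 ] [ 0.6604 -0.1154  0.068 ]
neck front [ 0.5241 -0.0084  0.05  ] [ 0.5291 -0.082   0.05  ]
track corner [ 0.667  -0.2248  0.05  ]
[ 0.3632 -0.3427  0.2612] [-3.1414  0.0002  0.3163] [ 0.7662  0.2909 -0.1595  1.8826  0.0552  0.9725 -0.6724] [ 0.6044 -0.686  -0.6908] 1.1
```

Emit:
{"name": "jog_arm", "arguments": {"motion": [[0.91,-0.63,0,0,0.7],[0.91,-0.63,0,0,0.7],[0.91,-0.63,0,0,0.7],[0.91,-0.63,0,0,0.7],[0.91,-0.63,0,0,0.7],[0.91,-0.63,0,0,0.7],[0.91,-0.63,0,0,0.7],[0.91,-0.63,0,0,0.7],[0.91,-0.63,0,0,0.7],[0.91,-0.63,0,0,0.7],[0,0,0,-1,0.7],[0,0,0,-1,0.7]]}}

```text
clock: 2.3
position: [0.5638, -0.0786, 0.2608]
tool_rot: [-3.141, 0.001, 0.48]
force: [-0.1, -0.7, 0.1]
grip_width: 0.06
finger_force: 0.0
```

Emit:
{"name": "jog_arm", "arguments": {"motion": [[0,0,0,-1,0.7],[0,0,0,-1,0.7],[0,0,0,-1,0.7],[0,0,0,-1,0.7],[0,0,0,-1,0.7],[0,0,0,-1,0.7],[0,0,0,-1,0.7],[0,0,0,-1,0.7],[0,0,0,-1,0.7],[0,0,0,-1,0.7],[0,0,0,-1,0.7],[0,0,0,-1,0.7]]}}

```text
clock: 3.5
position: [0.5635, -0.0798, 0.261]
tool_rot: [-3.141, 0.0, 1.438]
force: [-0.8, -0.5, 0.6]
grip_width: 0.0599
finger_force: 0.0
```

Emit:
{"name": "jog_arm", "arguments": {"motion": [[0,0,0,-1,0.7],[0,0,0,-1,0.7],[0,0,0,-0.4,0.7],[0,0,1,0,0.7],[0,0,1,0,0.7],[0,0,1,0,0.7],[0,0,0,0,0.7]]}}

```text
clock: 4.2
position: [0.5617, -0.0798, 0.1681]
tool_rot: [-3.136, -0.001, 1.626]
force: [-0.3, 0.1, -0.0]
grip_width: 0.0598
finger_force: 0.0
```

```bash
cat > look.py <<'E'
import sys; from h import *
a=[int(v) for v in sys.argv[2:]]; out=[]
for n,(x,y) in (('side',a[:2]),('top',a[2:4])):
    f=cam(n); o=cv2.resize(f['pixels'][y:y+100,x:x+100,::-1],(400,400),interpolation=cv2.INTER_CUBIC); out.append(np.clip(o*1.6,0,255).astype(np.uint8))
cv2.imwrite('pics/'+sys.argv[1]+'.png',np.hstack(out)); s=bot.observe(); print(s['position'],s['tool_rot'],s['qpos'],s['force'],s['moment'],s['clock'])
E
python3 look.py l1 215 160 225 145
```

```text
[ 0.56375037 -0.07961005  0.17184863] [-3.14120260e+00 -3.17304117e-04  1.62638078e+00] [ 0.41535665  0.55039698 -0.5321534   1.78700476  0.34564864  0.89847072
 -0.21492287] [ 0.33232624 -0.46822634  1.28701822] [ 0.0011974  -0.07896636 -0.01653131] 4.3
```

View pics/l1.png

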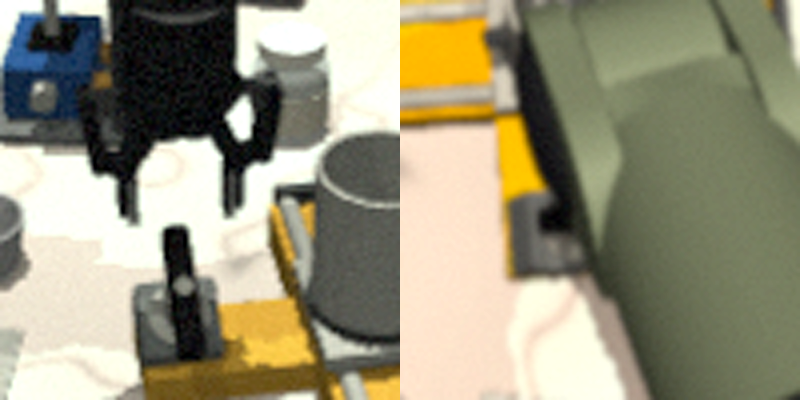

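The fingers' mid-line (crop x≈181) stands over the bar (≈183), well clear of the mould. I'll descend and close gently.

Emit:
{"name": "jog_arm", "arguments": {"motion": [[0,0,1,0,0.7],[0,0,1,0,0.7],[0,0,0.8,0,0.7],[0,0,0,0,0.5],[0,0,0,0,0.1],[0,0,0,0,0.1],[0,0,0,0,0.1],[0,0,0,0,0.1],[0,0,0,0,0.1]], "newtons": 25}}

```text
clock: 5.2
position: [0.5634, -0.08, 0.0893]
tool_rot: [3.141, 0.001, 1.626]
force: [-8.6, -0.2, 5.2]
grip_width: 0.0208
finger_force: 24.2
```

```bash
cat > st.py <<'E'
from h import *
np.set_printoptions(precision=4,suppress=True)
s=bot.observe(); [print(k,s[k]) for k in ('clock','position','tool_rot','qpos','force','moment','grip_width','finger_force')]
E
python3 st.py
```

```text
clock 5.2
position [ 0.5634 -0.08    0.0893]
tool_rot [3.1415 0.0009 1.6263]
qpos [ 0.3722  0.6613 -0.4755  1.8435  0.4313  0.7403 -0.2858]
force [-8.5977 -0.2387  5.1761]
moment [0.2094 1.8887 0.0644]
grip_width 0.02079683899535662
finger_force 24.192734956741333
```

Emit:
{"name": "jog_arm", "arguments": {"motion": [[0,-0.07,0,0,0.1],[0,0,0,0.6,0.1],[0,0,0,0.6,0.1],[0,0,0,0,0.1]]}}

```text
clock: 5.6
position: [0.5628, -0.0798, 0.0892]
tool_rot: [3.138, 0.0, 1.531]
force: [2.0, 0.6, 9.6]
grip_width: 0.0207
finger_force: 41.6
```

```bash
python3 st.py
```

```text
clock 5.6
position [ 0.5628 -0.0798  0.0892]
tool_rot [3.1385 0.0003 1.5305]
qpos [ 0.3557  0.6551 -0.4509  1.8487  0.4113  0.7277 -0.3652]
force [1.9565 0.56   9.575 ]
moment [0.077  0.4546 0.695 ]
grip_width 0.02074391092017017
finger_force 41.64251596916074
```

Moment 0.7 N·m for 0.1 rad, so it feels like the stop. Trying the other way.

Emit:
{"name": "jog_arm", "arguments": {"motion": [[0,0,0,-0.6,0.1],[0,0,0,-0.6,0.1],[0,0,0,-0.6,0.1],[0,0,0,-0.6,0.1],[0,0,0,0,0.1]]}}

```text
clock: 6.1
position: [0.5637, -0.0805, 0.0892]
tool_rot: [3.137, 0.001, 1.724]
force: [5.5, -1.2, 5.7]
grip_width: 0.0204
finger_force: 33.6
```

```bash
python3 st.py
```

```text
clock 6.1
position [ 0.5637 -0.0805  0.0892]
tool_rot [3.1369 0.001  1.7244]
qpos [ 0.3908  0.6648 -0.5004  1.8458  0.4543  0.7413 -0.2064]
force [ 5.4938 -1.2392  5.7314]
moment [-0.5355 -1.4814 -0.6426]
grip_width 0.020367586910854198
finger_force 33.62918603641447
```

Emit:
{"name": "jog_arm", "arguments": {"motion": [[0,0,0,-0.6,0.1],[0,0,0,-0.6,0.1],[0,0,0,0,0.1]]}}

```text
clock: 6.4
position: [0.5639, -0.0812, 0.0894]
tool_rot: [3.137, 0.002, 1.819]
force: [6.5, -4.5, 7.6]
grip_width: 0.021
finger_force: 83.0
```

```bash
python3 st.py
```

```text
clock 6.4
position [ 0.5639 -0.0812  0.0894]
tool_rot [3.1369 0.0023 1.8189]
qpos [ 0.4076  0.6695 -0.5239  1.8444  0.4751  0.7493 -0.1283]
force [ 6.4819 -4.5014  7.6068]
moment [-1.5706 -1.3941 -1.3731]
grip_width 0.020984005751051336
finger_force 82.96284063253552
```

Emit:
{"name": "jog_arm", "arguments": {"motion": [[0,0,0,1,0.1],[0,0,0,1,0.1],[0,0,0,1,0.1],[0,0,0,0.7,0.1],[0,0,0,0,0.1]]}}

```text
clock: 6.9
position: [0.5629, -0.0812, 0.0889]
tool_rot: [3.138, 0.002, 1.522]
force: [6.6, -5.7, 3.5]
grip_width: 0.0202
finger_force: 45.7
```

```bash
python3 st.py
```

```text
clock 6.9
position [ 0.5629 -0.0812  0.0889]
tool_rot [3.1384 0.0019 1.5219]
qpos [ 0.3549  0.6553 -0.4476  1.8483  0.4113  0.7271 -0.3719]
force [ 6.5687 -5.7345  3.508 ]
moment [-1.7418 -0.1777  0.7777]
grip_width 0.020191327390005336
finger_force 45.65392951481044
```

Emit:
{"name": "jog_arm", "arguments": {"motion": [[0,0,0,0.6,0.1],[0,0,0,0.6,0.1],[0,0,0,0,0.1]]}}

```text
clock: 7.2
position: [0.5627, -0.0798, 0.0888]
tool_rot: [3.139, -0.0, 1.427]
force: [3.7, -0.4, 7.2]
grip_width: 0.02
finger_force: 87.0
```

```bash
python3 st.py
```

```text
clock 7.2
position [ 0.5627 -0.0798  0.0888]
tool_rot [ 3.139  -0.0002  1.4269]
qpos [ 0.3376  0.6513 -0.4245  1.8498  0.3887  0.7202 -0.4494]
force [ 3.7407 -0.39    7.2465]
moment [0.5007 0.3801 0.5763]
grip_width 0.01996055660626732
finger_force 87.0290498418035
```

It yields with positive turns (moment falling), so I'll continue.

Emit:
{"name": "jog_arm", "arguments": {"motion": [[0,0,0,0.6,0.15],[0,0,0,0.6,0.15],[0,0,0,0.6,0.15],[0,0,0,0.6,0.15],[0,0,0,0,0.15]], "newtons": 20}}

```text
clock: 7.7
position: [0.562, -0.0794, 0.0887]
tool_rot: [3.141, -0.0, 1.237]
force: [1.8, 0.1, 11.9]
grip_width: 0.0201
finger_force: 140.7
```

```bash
python3 st.py
```

```text
clock 7.7
position [ 0.562  -0.0794  0.0887]
tool_rot [ 3.1406 -0.0002  1.2367]
qpos [ 0.3027  0.6439 -0.3755  1.8522  0.3453  0.7087 -0.6032]
force [ 1.792   0.106  11.8869]
moment [1.3775 2.5634 1.8154]
grip_width 0.0201339776155954
finger_force 140.74468687176704
```

```bash
python3 look.py l2 215 160 225 145
```

```text
[ 0.5619966  -0.07935157  0.08869394] [ 3.14062398e+00 -2.35567326e-04  1.23827159e+00] [ 0.30307363  0.64392668 -0.37598287  1.85217121  0.34562474  0.70883181
 -0.60185808] [ 2.331871    1.17767229 11.8872138 ] [1.48626966 2.59556509 1.77346685] 7.8
```

View pics/l2.png

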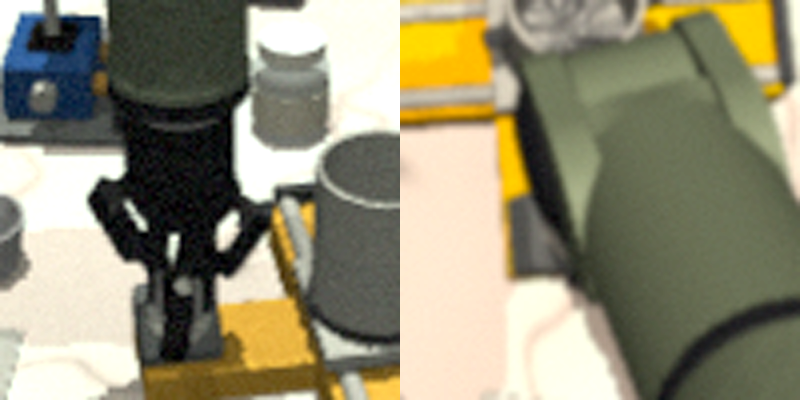

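The bar's low end has moved left in the side crop (188→172 at row 350), so it is turning. The tight grip fights the tilt, so I'll loosen to a straddle and continue.

Emit:
{"name": "jog_arm", "arguments": {"motion": [[0,0,0,0,0.29],[0,0,0,0.6,0.29],[0,0,0,0.6,0.29],[0,0,0,0.6,0.29],[0,0,0,0.6,0.29],[0,0,0,0,0.29]], "newtons": 20}}

```text
clock: 8.4
position: [0.5608, -0.0795, 0.0893]
tool_rot: [-3.141, 0.001, 1.044]
force: [-13.9, 1.7, 31.6]
grip_width: 0.0251
finger_force: 61.2
```

```bash
python3 st.py
```

```text
clock 8.4
position [ 0.5608 -0.0795  0.0893]
tool_rot [-3.141   0.0009  1.0436]
qpos [ 0.2678  0.636  -0.3255  1.8552  0.3002  0.6994 -0.7574]
force [-13.8808   1.7408  31.6493]
moment [1.3563 4.3469 1.0026]
grip_width 0.025121446079263858
finger_force 61.22814153845779
```

Emit:
{"name": "jog_arm", "arguments": {"motion": [[0,0,0,0.6,0.29],[0,0,0,0.6,0.29],[0,0,0,0.6,0.29],[0,0,0,0.6,0.29],[0,0,0,0,0.29]]}}

```text
clock: 8.9
position: [0.56, -0.0794, 0.0897]
tool_rot: [-3.14, 0.002, 0.852]
force: [-22.3, 2.9, 47.3]
grip_width: 0.0254
finger_force: 91.1
```

```bash
python3 st.py
```

```text
clock 8.9
position [ 0.56   -0.0794  0.0897]
tool_rot [-3.14    0.0021  0.8518]
qpos [ 0.2321  0.6296 -0.2752  1.8578  0.2546  0.6909 -0.9096]
force [-22.2806   2.9252  47.3306]
moment [2.0794 6.5872 1.2607]
grip_width 0.02538402772072912
finger_force 91.06578512080887
```

Emit:
{"name": "jog_arm", "arguments": {"motion": [[0,0,-0.15,0,0.36],[0,0,0,0,0.36],[0,0,0,0,0.36]]}}

```text
clock: 9.2
position: [0.5608, -0.0795, 0.0927]
tool_rot: [-3.14, 0.0, 0.852]
force: [-7.1, 3.9, 6.9]
grip_width: 0.0308
finger_force: 5.0
```

```bash
python3 st.py
```

```text
clock 9.2
position [ 0.5608 -0.0795  0.0927]
tool_rot [-3.1405  0.0005  0.8525]
qpos [ 0.2345  0.6256 -0.2776  1.8554  0.2524  0.6959 -0.9064]
force [-7.0701  3.8858  6.9234]
moment [0.7359 1.8175 0.128 ]
grip_width 0.03077997835484241
finger_force 5.038248002529144
```

Emit:
{"name": "jog_arm", "arguments": {"motion": [[0,0,0,0.6,0.36],[0,0,0,0.6,0.36],[0,0,0,0.6,0.36],[0,0,0,0,0.36]]}}

```text
clock: 9.6
position: [0.5594, -0.0801, 0.0925]
tool_rot: [-3.139, 0.003, 0.707]
force: [-15.5, -0.3, 14.2]
grip_width: 0.031
finger_force: 13.6
```

```bash
python3 look.py l3 215 160 225 145
```

```text
[ 0.55937681 -0.08006692  0.09246291] [-3.13932627  0.00342803  0.70836977] [ 0.20753236  0.62203782 -0.2387396   1.85807373  0.21882748  0.69097876
 -1.02046815] [-15.50545965   0.40549414  14.57097078] [0.25425625 3.73478311 0.4351118 ] 9.7
```

View pics/l3.png

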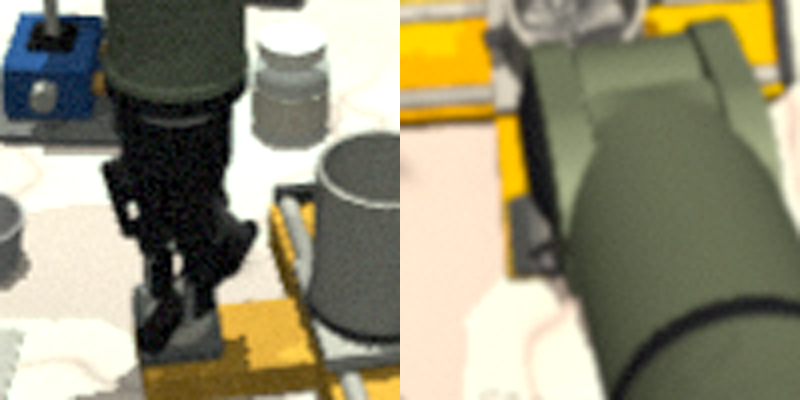

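The bar's low end is now at the left, (148,345), so it is turning well. I'll ease the tool slightly towards −x and go on to the stop.

Emit:
{"name": "jog_arm", "arguments": {"motion": [[-0.08,-0.06,-0.06,0.6,0.36],[0,0,0,0.6,0.36],[0,0,0,0.6,0.36],[0,0,0,0.6,0.36],[0,0,0,0,0.36]]}}

```text
clock: 10.2
position: [0.558, -0.0798, 0.0945]
tool_rot: [-3.141, 0.001, 0.515]
force: [-6.6, 1.9, 6.9]
grip_width: 0.0307
finger_force: 14.3
```

```bash
python3 st.py
```

```text
clock 10.2
position [ 0.558  -0.0798  0.0945]
tool_rot [-3.141   0.0007  0.5149]
qpos [ 0.1722  0.6125 -0.1885  1.8656  0.1719  0.68   -1.1728]
force [-6.6147  1.91    6.8674]
moment [0.4123 1.5525 0.3693]
grip_width 0.030659620982869496
finger_force 14.322283329618681
```

Emit:
{"name": "jog_arm", "arguments": {"motion": [[0,0,0,0.6,0.36],[0,0,0,0.6,0.36],[0,0,0,0.6,0.36],[0,0,0,0,0.36]]}}

```text
clock: 10.6
position: [0.5574, -0.0791, 0.0948]
tool_rot: [-3.14, 0.001, 0.372]
force: [-12.6, 5.6, 17.4]
grip_width: 0.0308
finger_force: 16.4
```

```bash
python3 st.py
```

```text
clock 10.6
position [ 0.5574 -0.0791  0.0948]
tool_rot [-3.1401  0.0015  0.3715]
qpos [ 0.1443  0.6099 -0.1506  1.8676  0.1366  0.676  -1.2858]
force [-12.573    5.6055  17.4402]
moment [1.3387 2.9558 0.5071]
grip_width 0.03083159449086915
finger_force 16.355042311479338
```

Emit:
{"name": "jog_arm", "arguments": {"motion": [[-0.03,-0.02,-0.05,0.6,0.36],[0,0,0,0.6,0.36],[0,0,0,0.6,0.36],[0,0,0,0,0.36]]}}

```text
clock: 11.0
position: [0.557, -0.0789, 0.0961]
tool_rot: [-3.141, 0.0, 0.228]
force: [-7.0, 4.5, 10.1]
grip_width: 0.0307
finger_force: 15.7
```

```bash
python3 st.py
```

```text
clock 11.0
position [ 0.557  -0.0789  0.0961]
tool_rot [-3.1405  0.0004  0.2276]
qpos [ 0.1166  0.6054 -0.1124  1.8707  0.1012  0.6717 -1.3985]
force [-7.0355  4.5053 10.062 ]
moment [1.3244 1.7508 0.4678]
grip_width 0.03069181852271666
finger_force 15.66557026701048
```

Emit:
{"name": "jog_arm", "arguments": {"motion": [[0,0,0,0.6,0.36],[0,0,0,0.6,0.36],[0,0,0,0,0.36]]}}

```text
clock: 11.3
position: [0.5583, -0.0789, 0.0968]
tool_rot: [-3.141, -0.002, 0.132]
force: [-3.3, 4.0, 15.8]
grip_width: 0.0311
finger_force: 32.8
```

```bash
python3 look.py l4 215 160 225 145
```

```text
[ 0.55830989 -0.07885567  0.09681137] [-3.14084487e+00 -2.22665140e-03  1.33531006e-01] [ 0.09837919  0.60425969 -0.08708624  1.87037799  0.07808103  0.66813108
 -1.47184726] [-4.6248772   4.09295021 15.72100249] [1.70610366 0.79068722 0.7280949 ] 11.4
```

View pics/l4.png

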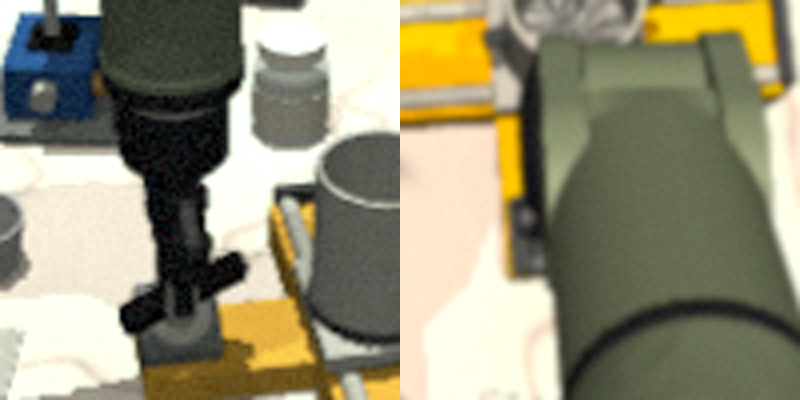

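Bar runs from (128,318) to (243,265) in the side crop. I'll compare it with the projected geometry.

Run:
```python
from h import *; import pickle
s=pickle.load(open('side.pkl','rb'))
c=np.array([.563,-.078,.098]); T=R.from_euler('z',.06)*R.from_euler('x',30,degrees=True)
for th in (0,.9,1,1.1,1.2):
    d=(T*R.from_euler('z',-th)).apply([0,.05,0]); p=(proj(s,[c-d,c+d])-[215,160])*4; v=p[1]-p[0]; print(th,p.round(0).tolist(),np.degrees(np.arctan2(-v[1],v[0])))
```

```text
0 [[187.0, 359.0], [170.0, 230.0]] 97.40150658086408
0.9 [[129.0, 339.0], [227.0, 249.0]] 42.71272145633346
1 [[125.0, 334.0], [231.0, 253.0]] 36.90422297864805
1.1 [[120.0, 328.0], [236.0, 259.0]] 31.17916001577132
1.2 [[117.0, 322.0], [239.0, 264.0]] 25.53558393127397
```

The slope of 24.7° matches 1.2 rad, so the clamp is fully loose. I'll open, lift out and head for the valve.

Emit:
{"name": "jog_arm", "arguments": {"motion": [[0,0,0,-0.5,0.55],[0,0,0,0,0.55],[0,0,-1,0,0.55],[0,0,-1,0,0.55],[0,0,-1,-1,0.55],[0,0,-1,-1,0.7],[0,0,-1,-1,1],[0,0,-1,-1,1],[0,0,-1,-1,1],[0,0,-1,-1,1],[0,0,0,-1,1],[0,0,0,-1,1]]}}

```text
clock: 12.6
position: [0.5576, -0.0799, 0.3365]
tool_rot: [3.14, -0.001, 0.814]
force: [-0.5, 0.3, -0.1]
grip_width: 0.0852
finger_force: 0.0
```

Emit:
{"name": "jog_arm", "arguments": {"motion": [[0,0,0,-1,1],[0,0,0,-1,1],[0,0,0,-1,1],[0,0,0,-1,1],[0,0,0,-1,1],[0,0,0,-1,1],[0,0,0,-1,1],[0,0,0,-0.6,1],[0,0,0,0,1]]}}

```text
clock: 13.5
position: [0.5574, -0.0799, 0.3354]
tool_rot: [3.141, -0.0, 1.419]
force: [0.7, 0.7, 0.3]
grip_width: 0.0856
finger_force: 0.0
```

```bash
cat > rel.py <<'E'
import sys; from h import *
np.set_printoptions(precision=4,suppress=True)
s=bot.observe(); K=np.array([.471,.364]); V=np.array([[.9886,-.1504],[.1504,.9886]])
print('pos',s['position'],'rot',s['tool_rot'],'t',s['clock'],'F',s['force'],'q',s['qpos']); print('rel valve',V@(s['position'][:2]-K))
if len(sys.argv)>1:
    tgt=K+V.T@np.array([float(sys.argv[1]),float(sys.argv[2])]); d=np.r_[tgt,float(sys.argv[3])]-s['position']
    print('tool shift units',R.from_euler('xyz',s['tool_rot']).inv().apply(d)/.03)
E
python3 rel.py -.11 .05 .34; python3 look.py l5 215 160 225 145
```

```text
pos [ 0.5574 -0.0799  0.3354] rot [ 3.1413 -0.0002  1.4193] t 13.5 F [0.7101 0.6944 0.2945] q [ 0.3103  0.3458 -0.3665  1.6157  0.1303  1.2039 -0.2347]
rel valve [ 0.1521 -0.4259]
tool shift units [15.8584 -8.7462 -0.1505]
[ 0.55740223 -0.07993237  0.33535645] [ 3.14136488e+00 -9.86195743e-05  1.41689163e+00] [ 0.30973679  0.34592756 -0.36589374  1.61578182  0.13028068  1.20377276
 -0.2370733 ] [ 0.15078548 -0.77768607 -0.13530678] [-0.02045896  0.01969645 -0.01015324] 13.6
```

View pics/l5.png

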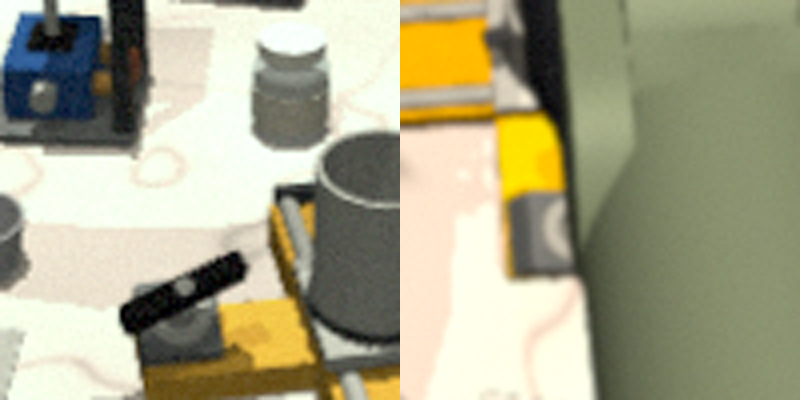

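The bar stays at its loose stop, (128,318)-(243,262). Next, move to the front of the valve.

Emit:
{"name": "jog_arm", "arguments": {"motion": [[1,-0.73,0,0,1],[1,-0.73,0,0,1],[1,-0.73,0,0,1],[1,-0.73,0,0,1],[1,-0.73,0,0,1],[1,-0.73,0,0,1],[1,-0.73,0,0,1],[1,-0.73,0,0,1],[1,-0.73,0,0,1],[1,-0.73,0,0,1],[1,-0.73,0,0,1],[1,-0.73,0,0,1]]}}

```text
clock: 14.8
position: [0.3514, 0.317, 0.3354]
tool_rot: [3.141, -0.0, 1.417]
force: [1.2, -0.0, 0.4]
grip_width: 0.0853
finger_force: 0.0
```

Emit:
{"name": "jog_arm", "arguments": {"motion": [[1,0,0,0,1],[1,0,0,0,1],[1,0,0,0,1],[0.85,0,0,0,1],[0,0,1,0,1],[0,0,1,0,1],[0,0,1,0,1],[0,0,0,0,1]]}}

```text
clock: 15.6
position: [0.3689, 0.4285, 0.2421]
tool_rot: [-3.139, 0.004, 1.418]
force: [-0.1, -1.1, 0.4]
grip_width: 0.0854
finger_force: 0.0
```

```bash
python3 rel.py -.11 .05 .15
```

```text
pos [0.3689 0.4285 0.2421] rot [-3.1389  0.0045  1.4177] t 15.6 F [-0.1267 -1.1229  0.4344] q [-0.5121  0.4784 -0.6305  1.7205  0.3165  1.052  -1.4026]
rel valve [-0.1107  0.0484]
tool shift units [0.0655 0.0308 3.0709]
```

Emit:
{"name": "jog_arm", "arguments": {"motion": [[0,0,1,0,1],[0,0,1,0,1],[0,0,1,0,1],[0,0.6,0,0,1],[0,0.6,0,0,1],[0,0.5,0,0,1],[0,0,0,0,1]]}}

```text
clock: 16.3
position: [0.4226, 0.4218, 0.1561]
tool_rot: [3.14, -0.001, 1.415]
force: [0.2, -0.8, 0.1]
grip_width: 0.0855
finger_force: 0.0
```

```bash
python3 rel.py -.055 .05 .15; python3 look.py v1 180 90 65 170
```

```text
pos [0.4226 0.4218 0.1561] rot [ 3.1402 -0.0009  1.4154] t 16.3 F [ 0.2025 -0.8341  0.1009] q [-0.4921  0.6198 -0.5727  1.7255  0.4091  0.9165 -1.3883]
rel valve [-0.0565  0.0499]
tool shift units [0.0035 0.0507 0.2046]
[0.42022665 0.42252017 0.15584891] [ 3.14138109e+00 -7.61461794e-04  1.41789698e+00] [-0.49383994  0.61916165 -0.57431754  1.72816178  0.40881363  0.91540304
 -1.38960515] [ 0.02738936  0.39623223 -0.37100544] [-0.05430199  0.0055935   0.0112839 ] 16.4
```

View pics/v1.png

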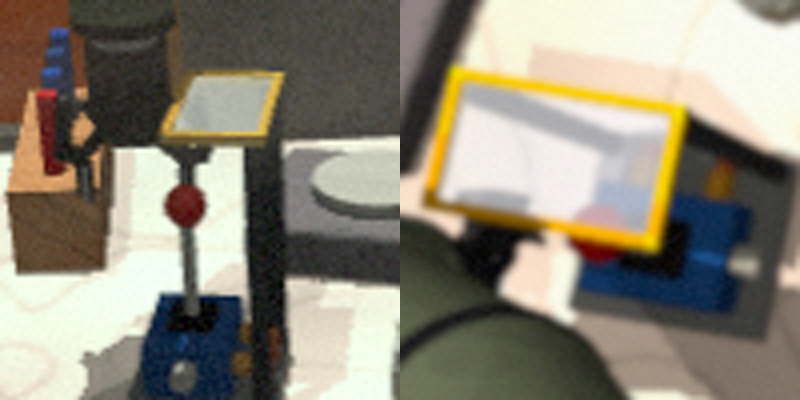

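The side view shows the finger standing just behind the knob at (185,205), with the body clear of the roof edge. I'll set up the pointer/index tracker before pushing.

```bash
cat > tr.py <<'E'
from h import *
np.set_printoptions(precision=4,suppress=True)
def edge(w,lo,top=True):  # subpixel first row where weight crosses half of peak
    h=np.median(np.sort(w)[-8:])/2; i=np.argmax(w>h); return i-1+(h-w[i-1])/(w[i]-w[i-1])+lo
def track(y):
    f=cam('side'); p=f['pixels'].astype(float); x0,y0=300,170; r=p[y0:300,x0:370]
    red=np.clip(r[:,:,0]-np.maximum(r[:,:,1],r[:,:,2])*1.5,0,None); gr=np.clip(r[:,:,1]-np.maximum(r[:,:,0],r[:,:,2])*1.15,0,None)
    red[red<15]=0; gr[gr<8]=0; o={}
    for n,m,z in(('red',red,.139),('green',gr,.157)):
        k,l,s,_=cv2.connectedComponentsWithStats((m>0).astype(np.uint8)); b=1+np.argmax(s[1:,4]); m=m*(l==b)
        row=edge(m.sum(1),y0); tp=m[int(row-y0)+1:int(row-y0)+5]; col=(tp.sum(0)@np.arange(x0,370))/tp.sum()
        o[n]=atz(f,(col,row),z); print(n,s[b].tolist(),'col,row',round(col,1),round(row,2),o[n])
    t=np.array([-.07,.9975]); print('along-track pointer - green (m):',t@(o['red']-o['green'])[:2])
track(0)
E
python3 tr.py
```

```text
red [27, 43, 4, 21, 53] col,row 329.1 212.33 [ 0.768  -0.0501  0.139 ]
green [39, 50, 7, 34, 86] col,row 343.7 219.73 [ 0.7935 -0.113   0.157 ]
along-track pointer - green (m): 0.06450894305423485
```

Emit:
{"name": "jog_arm", "arguments": {"motion": [[-0.5,0,0,0,1],[-0.5,0,0,0,1],[-0.4,0,0,0,1],[-0.4,0,0,0,1],[-0.3,0,0,0,1],[0,0,0,0,1],[0,0,0,0,1]]}}

```text
clock: 17.15
position: [0.4094, 0.3612, 0.1555]
tool_rot: [-3.141, -0.002, 1.42]
force: [-4.1, 8.6, -1.7]
grip_width: 0.0854
finger_force: 4.8
```

```bash
python3 rel.py; python3 tr.py
```

```text
pos [0.4094 0.3612 0.1555] rot [-3.1407 -0.0019  1.4204] t 17.15 F [-4.1319  8.5955 -1.6679] q [-0.4023  0.5502 -0.5892  1.86    0.3952  0.8486 -1.3393]
rel valve [-0.0605 -0.0121]
red [27, 44, 4, 21, 49] col,row 329.5 213.3 [ 0.768  -0.0549  0.139 ]
green [39, 50, 7, 35, 87] col,row 343.7 219.74 [ 0.7935 -0.113   0.157 ]
along-track pointer - green (m): 0.05970807582045148
```

The lever is over (about 9 N) and the carriage is moving. I'll hold.

Emit:
{"name": "jog_arm", "arguments": {"motion": [[-0.1,0,0,0,1],[0,0,0,0,1],[0,0,0,0,1],[0,0,0,0,1],[0,0,0,0,1],[0,0,0,0,1],[0,0,0,0,1],[0,0,0,0,1],[0,0,0,0,1],[0,0,0,0,1]]}}

```text
clock: 18.2
position: [0.4088, 0.3586, 0.1554]
tool_rot: [-3.14, -0.002, 1.421]
force: [-6.5, 10.1, -2.1]
grip_width: 0.0851
finger_force: 5.3
```

```bash
python3 rel.py; python3 tr.py
```

```text
pos [0.4088 0.3586 0.1554] rot [-3.1405 -0.0021  1.4209] t 18.2 F [-6.4517 10.0623 -2.0646] q [-0.3982  0.5474 -0.5899  1.8656  0.3945  0.8456 -1.3365]
rel valve [-0.0607 -0.0147]
red [28, 46, 4, 21, 47] col,row 330.5 215.31 [ 0.7687 -0.065   0.139 ]
green [39, 50, 7, 35, 84] col,row 343.7 219.78 [ 0.7934 -0.1132  0.157 ]
along-track pointer - green (m): 0.04983659899158303
```

Emit:
{"name": "jog_arm", "arguments": {"motion": [[0,0,0,0,1],[0,0,0,0,1],[0,0,0,0,1],[0,0,0,0,1],[0,0,0,0,1],[0,0,0,0,1],[0,0,0,0,1],[0,0,0,0,1],[0,0,0,0,1],[0,0,0,0,1],[0,0,0,0,1],[0,0,0,0,1]]}}

```text
clock: 19.45
position: [0.4088, 0.3586, 0.1554]
tool_rot: [-3.14, -0.002, 1.421]
force: [-5.8, 9.6, -3.3]
grip_width: 0.0853
finger_force: 5.3
```

Emit:
{"name": "jog_arm", "arguments": {"motion": [[0,0,0,0,1],[0,0,0,0,1],[0,0,0,0,1],[0,0,0,0,1],[0,0,0,0,1],[0,0,0,0,1],[0,0,0,0,1],[0,0,0,0,1],[0,0,0,0,1],[0,0,0,0,1],[0,0,0,0,1],[0,0,0,0,1]]}}

```text
clock: 20.65
position: [0.4088, 0.3585, 0.1554]
tool_rot: [-3.14, -0.002, 1.421]
force: [-6.0, 8.9, -3.0]
grip_width: 0.0854
finger_force: 5.2
```

```bash
python3 rel.py; python3 tr.py
```

```text
pos [0.4088 0.3585 0.1554] rot [-3.1404 -0.002   1.4209] t 20.65 F [-5.9728  8.8602 -2.9785] q [-0.3982  0.5474 -0.5899  1.8657  0.3945  0.8456 -1.3364]
rel valve [-0.0607 -0.0148]
red [31, 51, 4, 22, 51] col,row 333.1 220.2 [ 0.771  -0.0888  0.139 ]
green [39, 50, 7, 34, 85] col,row 343.7 219.76 [ 0.7935 -0.1131  0.157 ]
along-track pointer - green (m): 0.025788722594279594
```

Speed is about 9.6 mm/s with 26 mm left. Hold 1.9 s more, then check.

Emit:
{"name": "jog_arm", "arguments": {"motion": [[0,0,0,0,1],[0,0,0,0,1],[0,0,0,0,1],[0,0,0,0,1],[0,0,0,0,1],[0,0,0,0,1],[0,0,0,0,1],[0,0,0,0,1],[0,0,0,0,1],[0,0,0,0,1],[0,0,0,0,1],[0,0,0,0,1]]}}

```text
clock: 21.9
position: [0.4088, 0.3585, 0.1554]
tool_rot: [-3.141, -0.002, 1.421]
force: [-5.3, 8.3, -3.2]
grip_width: 0.0854
finger_force: 5.2
```

Emit:
{"name": "jog_arm", "arguments": {"motion": [[0,0,0,0,1],[0,0,0,0,1],[0,0,0,0,1],[0,0,0,0,1],[0,0,0,0,1],[0,0,0,0,1],[0,0,0,0,1]]}}

```text
clock: 22.6
position: [0.4088, 0.3585, 0.1554]
tool_rot: [-3.14, -0.002, 1.421]
force: [-5.6, 8.1, -2.1]
grip_width: 0.0855
finger_force: 5.1
```

```bash
python3 tr.py
```

```text
red [33, 55, 4, 21, 50] col,row 335.2 224.23 [ 0.7724 -0.1078  0.139 ]
green [39, 50, 7, 34, 86] col,row 343.7 219.75 [ 0.7935 -0.1131  0.157 ]
along-track pointer - green (m): 0.006720127759666784
```

Emit:
{"name": "jog_arm", "arguments": {"motion": [[0,0,0,0,1],[0,0,0,0,1],[0,0,0,0,1],[0,0,0,0,1],[1,0,0,0,1],[1,0,0,0,1],[0.5,0,0,0,1],[0,0,0,0,1],[0,0,0,0,1],[0,0,0,0,1]]}}

```text
clock: 23.65
position: [0.4215, 0.4302, 0.1551]
tool_rot: [3.141, 0.001, 1.418]
force: [0.3, -0.7, -0.1]
grip_width: 0.0849
finger_force: 0.0
```

```bash
python3 rel.py;python3 tr.py; python3 look.py end 270 170 65 170
```

```text
pos [0.4215 0.4302 0.1551] rot [3.1414 0.0007 1.4182] t 23.65 F [ 0.2652 -0.6897 -0.084 ] q [-0.5053  0.6295 -0.5723  1.7103  0.4114  0.9247 -1.3951]
rel valve [-0.0589  0.058 ]
red [33, 55, 5, 22, 54] col,row 335.7 225.14 [ 0.7729 -0.112   0.139 ]
green [39, 50, 7, 34, 87] col,row 343.7 219.58 [ 0.7937 -0.1123  0.157 ]
along-track pointer - green (m): 0.0017278373454299237
[0.42172119 0.43047436 0.15527799] [3.14128339e+00 1.63805165e-04 1.41807772e+00] [-0.50532468  0.6296592  -0.57247408  1.70973475  0.41144724  0.9247183
 -1.3951623 ] [-0.35573164 -0.27379167  0.56973892] [-0.02991315  0.00788269  0.04119597] 23.8
```

View pics/end.png

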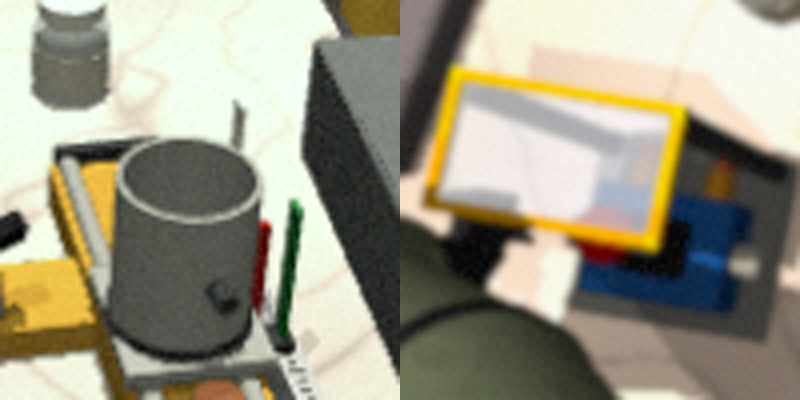

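Run:
```python
from h import *; import pickle
np.set_printoptions(precision=4,suppress=True)
s=pickle.load(open('side.pkl','rb'))
print(proj(s,[[.7937,-.1123,.045],[.7937,-.1123,.157]]))
p=cam('top'); r=p['pixels'][100:150,240:330].astype(float)
g=r[:,:,1]-np.maximum(r[:,:,0],r[:,:,2])*1.15; d=r[:,:,0]-np.maximum(r[:,:,1],r[:,:,2])*1.5
for n,m,z in(('g',g>8,.157),('r',d>12,.139)):
    i,j=np.nonzero(m); print(n,len(i))
    if len(i):
        k=i<=i.min()+2; px=(j[k].mean()+240,i.min()+100); print(px,atz(p,px,z), 'all cols',j.mean()+240)
```

```text
[[339.7295 250.5141]
 [343.7253 219.5865]]
g 14
(np.float64(288.2), np.int64(119)) [ 0.7922 -0.1125  0.157 ] all cols 288.0
r 0
```

Both cameras agree on the green index (y ≈ −0.1125), and the pointer is within about 2 mm of it. I'll back off and hand in.

Emit:
{"name": "jog_arm", "arguments": {"motion": [[0,-0.7,0,0,1],[0,-0.7,0,0,1],[0,-0.5,0,0,1],[0,0,0,0,1],[0,0,0,0,1],[0,0,0,0,1]]}}

```text
clock: 24.45
position: [0.366, 0.4395, 0.1551]
tool_rot: [3.141, -0.0, 1.418]
force: [-0.3, 0.2, -1.4]
grip_width: 0.0853
finger_force: 0.0
```

```bash
python3 tr.py; python3 -c "
from workcell import bot
print(bot.job_done())"
```

```text
red [33, 55, 5, 22, 55] col,row 335.6 225.11 [ 0.7727 -0.1119  0.139 ]
green [39, 50, 7, 34, 88] col,row 343.7 219.6 [ 0.7936 -0.1124  0.157 ]
along-track pointer - green (m): 0.001978074665606947
the job is handed in; nothing more can be done
None
```

I handed the job in at about 24.5 s (no verdict was returned): the clamp is fully loose, the pointer measures about 2 mm from the green index, the lever is back at centre, and the arm is clear of everything.

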